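# Free the stuck valve of the display gas ring

### The job

The valve of the gas ring on the counter has seized. Break it loose with a short firm twist of its black T-handle anticlockwise (seen from above), then turn it on freely until it comes up against its open stop and the red collar on its column has risen all the way. Feel for the stop and do not wring the thin valve column by forcing it, leave the cookware standing nearby alone, and let go.

Things in the scene. Friction and masses are not known exactly. Their poses are not given: they have to be found in the camera images.
- handle_mid (a point): Middle of the black T-handle: a level bar 120 mm long, 14 mm wide, 22 mm high, on a slim upright brass column. The point lies on the upright turning axis, half-way up the bar, 149 mm above the counter; x runs along the bar, z up. For 25 mm below the bar there is only the column (22 mm across). Anticlockwise from above opens. It stays where it is left.
- handle_end (a point): Point in the handle bar 45 mm from the axis (handle's +x end). Turned anticlockwise, the handle swings through 0 to 1.5 rad of slack (unknown, felt only), then bites: the seized stem lets go at about 0.6 N m (13 N here). Within 0.1 rad it is easy (under 0.25 N m, later 0.1); 1.5 rad after the bite it meets a hard stop, in a different direction each time.
- collar_mid (a point): Middle of the red tell-tale collar, a ring 34 mm across and 10 mm high around the valve column, below the handle. It stands still during the slack, then rises in proportion to the stem's turning, from 84 mm above the counter (shut, seized) to 104 mm (at the open stop).
- column (a joint): How far the slim valve column is being wrung (rad, positive anticlockwise). It is springy, about 16 N m per rad: 0 at rest, about 0.037 when the seized stem lets go; 0.07 (1.1 N m) either way is the most it may take. It springs back when the handle is let go.
- burner: The gas ring assembly, fixed to the counter. Origin on the counter under the valve axis; along its x a brass pipe (34 mm above the counter) leads to the iron ring, 250 mm from the valve, up to 95 mm high and 270 mm across.
- bowl_mid (a point): Centre of a small brass bowl, 100 mm across and 45 mm high, standing loose on the counter. Bystander.
- tumbler_mid (a point): Centre of a steel tumbler, 68 mm across and 85 mm high, standing loose on the counter. Bystander.
- lota_mid (a point): Centre of a copper jar with lid, 72 mm across and 70 mm high, standing loose on the counter. Bystander.

How it is judged:
By the outcome, as a careful person would: the job done as asked, in the order asked, and still so for the second after the job is handed in, with the robot touching nothing.
It also fails if it takes over 58 s, if anything falls off the work surface, if the arm or the gripper's body presses on something with over 40 N, if the wrist force passes 120 N, or if a joint passes its speed limit or range.

### The arm

A 6-joint arm with a two-finger parallel gripper is mounted at the origin on the work surface. World frame = base frame: x ahead of the robot, y to its left, z up, the work surface at z = 0. Lengths are in mm, angles in rad, forces in N, time in s.
With the tool pointing down it reaches from about 300 to 775 mm from the base axis. Payload 14.6 kg.
Tool frame: the origin (TCP) lies between the finger pads; the fingertips stand 19 mm ahead of it and the grasp point (between the pads) is the TCP (manip.tcp_to_tips is the distance from the TCP to the fingertips, in mm); x points along the fingers, z is the direction in which the jaws open and shut, and the axes are right-handed (so a half turn about x gives the same grasp; the last joint's range is limited). The gripper opens to 94 mm and grips with 3 to 60 N. Pads are 16 mm wide; open, the fingers measure 119 mm over their backs; the gripper's body (75 mm by 177 mm) begins 78 mm behind the grasp point.
Start: joints at [-1.211, 0.3, 1.521, -0, 1.321, -0.067], TCP at [227.67, -500.655, 224.446] pointing down, gripper open.
Joint ranges: [-3.03, 3.03], [-0.79, 2.21], [0.23, 2.52], [-1.04, 4.18], [0, 3.07], [-2.55, 2.55]. Speed limits (rad/s): [2.22, 2.22, 2.57, 3.14, 3.14, 3.14].

### API

Orientations are given as [roll, pitch, yaw] about the fixed x, y, z axes, in that order (R = Rz(yaw) Ry(pitch) Rx(roll)).
In Python, from cell import manip gives the robot as it stands.
- The arm moves only by the tool jog_arm, never from a script. Its argument "moves" is a list that holds one entry, the list of rows, each a list of 6 numbers: the shift along the world's x, y, z in mm, then the turn, a rotation vector about the world's x, y, z in degrees. In form: [[[dx, dy, dz, wx, wy, wz], ...]]. A call has 1 to 5 rows; each row shifts and turns the pose as measured when the row begins; what a row does not reach is not made up. A row lasts 1/10 s, in which the tool goes at most 50 mm and 8.59 degrees, less where a joint would pass 70% of its speed; a pose out of reach is approached as far as the arm can. A call is refused whole if a number of a shift passes 50 or a number of a turn 8.59, either way. A call with a gripper value outside its range is refused whole. "gripper" is the opening, from -1 (shut) to 1 (fully open), set as the call begins (left out, the last holds). The fingers move at their own pace and stop on an object; "squeeze" is the grip in N (left out, the last holds). Time passes only in rows, so rows that do not move let the fingers close. It gives the time, the measured TCP pose, the force and the opening at its end, in the units of the state.
- manip.read_state(): the state, without advancing time (a new reading comes with each control period).
- manip.camera(name): name is "scene" or "top"; returns (picture, depth): 420x560x3 uint8, blue, green, red; 420x560 float32, mm along the optical axis (not along the pixel's ray), 0 where there is no reading.
- manip.camera_params(name): a dict with "fx", "fy", "cx", "cy" (pixels), "rvec" (rotation vector, rad) and "tvec" (3), from world to camera coordinates, as OpenCV has them. Camera axes: x right, y down, z forward; pixel columns grow to the right and rows downward; lengths in mm; the calibration is good to about 2 mm. A picture is of the moment at which its call begins. camera_params takes no time and is no camera call.
- manip.sign_off(): hands the job in, once; it reports no verdict.
The state is a dict: "clock": time; "joints": joint angles; "qd": joint speeds; "effort": joint torques, N m; "eef_pos": TCP position; "eef_rot": TCP orientation; "wrist_force": force on the tool from outside, world axes, zero at the start; "moment": the same for the moment, N m; "finger_gap": finger opening in mm.
Only numpy, scipy, OpenCV 4.12 (cv2) and the standard library are available. Lean on these libraries where they do the work, as an engineer would, in place of code of your own. Each camera call takes 0.05 s, during which the arm holds its last target. There are 200 camera calls.

## Working session

There is one attempt and no reset: what is moved stays moved. The work goes in short steps, Python scripts to look and compute and a tool call to move; the robot and the scene stay as the last step left them, time stands still between calls to the robot, and variables do not carry over. Pictures are saved under pics/ and viewed, about 8 in all and at most 12, crops included, and the job is handed in when it is done.

Besides the shell and the picture viewer there is one more tool, called by a JSON object that holds its "op" and its "data". jog_arm: Moves the arm, as the interface text tells. Its arguments: {"type":"object","properties":{"moves":{"type":"array","items":{"type":"array","items":{"type":"array","items":{"type":"number"}}}},"gripper":{"type":"number"},"squeeze":{"type":"number"}},"required":["moves"]}

```bash
mkdir -p pics; cat > h.py <<'E'
import numpy as np, cv2
from cell import manip
def cam(n):
    p=manip.camera_params(n); R=cv2.Rodrigues(np.array(p["rvec"],float))[0]; t=np.array(p["tvec"],float).ravel()
    return p,R,t
def pts(n,d):
    p,R,t=cam(n); v,u=np.mgrid[0:d.shape[0],0:d.shape[1]]
    c=np.stack([(u-p["cx"])/p["fx"]*d,(v-p["cy"])/p["fy"]*d,d],-1)
    return (c-t)@R
def ray(n,u,v,z):
    p,R,t=cam(n); o=-R.T@t; r=R.T@np.array([(u-p["cx"])/p["fx"],(v-p["cy"])/p["fy"],1]); return o+r*(z-o[2])/r[2]
def st():
    s=manip.read_state(); print({k:np.round(s[k],3).tolist() for k in s})
    return s
E
python3 - <<'E'
from h import *
st()
for n in("scene","top"):
    b,d=manip.camera(n); cv2.imwrite(f"pics/{n}0.png",b); np.save(f"{n}_d.npy",d)
    p,R,t=cam(n); print(n,-R.T@t, R[2], p["fx"])
    P=pts(n,d); m=(d>0)&(P[...,2]>125)&(P[...,2]<175); print(m.sum())
E
```

```text
{'clock': 0.0, 'joints': [-1.211, 0.3, 1.522, -0.0, 1.321, -0.067], 'qd': [0.0, 0.001, -0.001, 0.0, -0.003, 0.0], 'effort': [-0.001, -53.18, -35.273, 0.071, 0.024, -0.0], 'eef_pos': [227.573, -500.445, 223.886], 'eef_rot': [3.083, 1.57, 1.939], 'wrist_force': [-0.111, -0.238, -0.693], 'moment': [0.022, 0.003, 0.013], 'finger_gap': 94.331}
scene [1313.79408004 -108.20904387 1061.3012602 ] [-0.59411975  0.12330134 -0.79487011] 503.00600768268214
1197
top [ 472.80374623   28.16382735 1065.27999212] [ 0.12316498 -0.0014712  -0.99238512] 408.11309664123627
422
```

View pics/scene0.png

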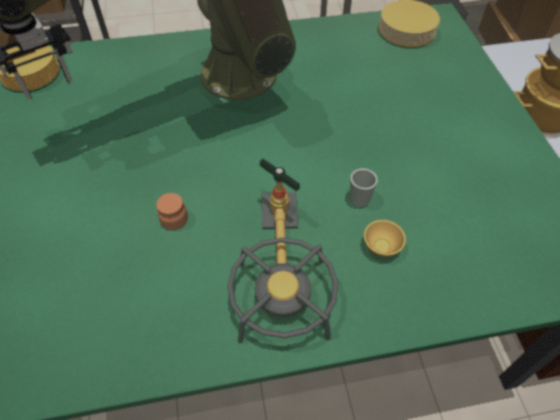

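View pics/top0.png

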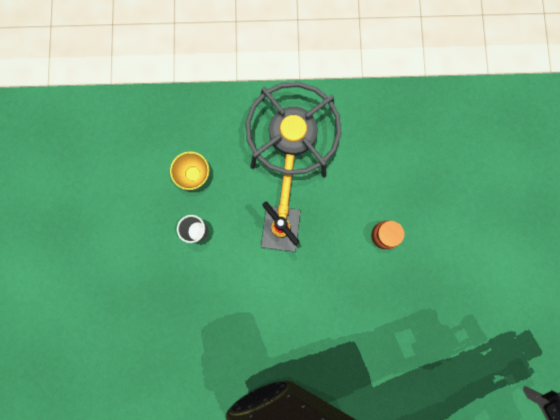

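The scene view shows the black T-handle at about (280,174), with the red collar at (279,192). The jar is at (171,211), the tumbler at (362,187) and the bowl at (384,240). In the top view the bar runs from (264,203) to (298,245), and the ring lies beyond it at (293,128).

```bash
python3 - <<'E'
from h import *
axis={}
for n,c in(("scene",(280,174)),("top",(281,224))):
    b=cv2.imread(f"pics/{n}0.png"); d=np.load(f"{n}_d.npy"); P=pts(n,d)
    v,u=np.mgrid[0:420,0:560]; near=np.hypot(u-c[0],v-c[1])<40
    m=near&(d>0)&(P[...,2]>135)&(P[...,2]<180)
    Q=P[m]; print(n,m.sum(),"z pct",np.percentile(Q[:,2],[5,50,95]))
    dark=near&(b.max(2)<60)
    k=cv2.connectedComponentsWithStats(dark.astype(np.uint8))
    print("dark comps",[(s.tolist(),c.round(1).tolist()) for s,c in zip(k[2],k[3]) if s[4]>30][1:])
    t=Q[np.abs(Q[:,2]-158)<8]
    (cx,cy),(w,h),a=cv2.minAreaRect(t[:,:2].astype(np.float32)); print("rect",cx,cy,w,h,a)
    e=np.linalg.eigh(np.cov(t[:,:2].T))[1][:,1]; print("yaw",np.degrees(np.arctan2(e[1],e[0])))
    hsv=cv2.cvtColor(b,cv2.COLOR_BGR2HSV)
    r=near&((hsv[...,0]<6)|(hsv[...,0]>174))&(hsv[...,1]>150)&(hsv[...,2]>70)
    print("red",r.sum(),np.argwhere(r).mean(0)[::-1],"xyz",np.median(P[r],0), np.percentile(P[r][:,2],[5,95]))
for nm,(u,v),z in(("tumbler",(191,229),85),("bowl",(190,171),45),("lota",(390,235),70),("ring",(293,130),90)):
    print(nm,ray("top",u,v,z).round(0))
print("knob top ray", ray("top",281,223,160))
E
python3 - <<'E'
import cv2,numpy as np
a=cv2.imread("pics/scene0.png")[140:240,220:340]; b=cv2.imread("pics/top0.png")[180:270,230:340]
a=cv2.resize(a,(400,400*100//120),interpolation=2); b=cv2.resize(b,(400,333),interpolation=2)
cv2.imwrite("pics/crop1.png",np.hstack([a,b[:a.shape[0]]]))
E
```

```text
scene 449 z pct [142.04555262 157.43491785 162.43754804]
dark comps [([261, 160, 38, 30, 269], [279.3, 175.3])]
rect 565.8717041015625 29.776145935058594 120.03831481933594 29.47324562072754 29.27293586730957
yaw -142.2024416275447
red 28 [278.96428571 193.96428571] xyz [576.6857447   27.41331903  88.13243902] [84.48119016 91.36223943]
top 406 z pct [155.51374864 160.53393504 164.31710138]
dark comps [([263, 202, 17, 21, 119], [270.8, 211.4]), ([276, 218, 23, 27, 145], [288.7, 233.2])]
rect 564.693603515625 31.30031967163086 118.82460021972656 28.755718231201172 45.67083740234375
yaw -142.34574881216403
red 22 [278.40909091 229.63636364] xyz [552.69739571  36.81956636  89.84995667] [ 86.47933198 156.13402977]
tumbler [561. 246.  85.]
bowl [713. 258.  45.]
lota [ 535. -236.   70.]
ring [799.  -6.  90.]
knob top ray [562.54112591  29.13174322 160.        ]
```

View pics/crop1.png

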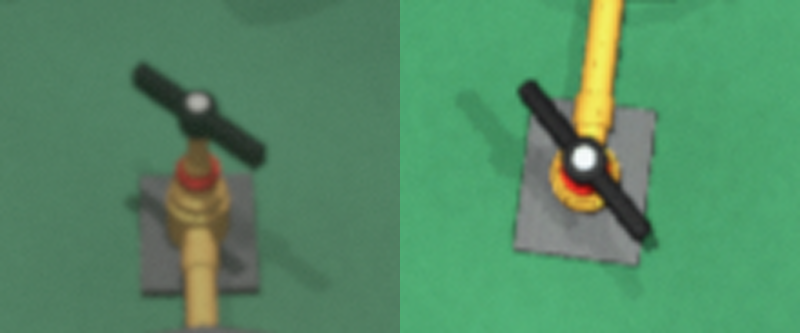

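```bash
python3 - <<'E'
from h import *
from scipy.spatial.transform import Rotation as Ro
s=manip.read_state(); R=Ro.from_euler("xyz",s["eef_rot"]).as_matrix(); print(R.round(3))
zy=np.degrees(np.arctan2(R[1,2],R[0,2])); print("jaw yaw",zy)
c=np.array([564.5,30.])
for a in(37.7,-142.3):
    print(a,"grasp xy",c+45*np.array([np.cos(np.radians(a)),np.sin(np.radians(a))]), "jaw turn options",[round((a+90-zy+k*180+180)%360-180,1) for k in(0,1)])
p=np.array(s["eef_pos"]);print(np.degrees(np.arctan2(p[1],p[0])))
E
```

```text
[[-0.     0.91   0.414]
 [ 0.001  0.414 -0.91 ]
 [-1.     0.    -0.001]]
jaw yaw -65.54574703352736
37.7 grasp xy [600.10505898  57.51871681] jaw turn options [np.float64(-166.8), np.float64(13.2)]
-142.3 grasp xy [528.89494102   2.48128319] jaw turn options [np.float64(13.2), np.float64(-166.8)]
-65.54768934376372
```

{"op": "jog_arm", "data": {"moves": [[[25,42,0,0,0,2.6],[25,42,0,0,0,2.6],[25,42,0,0,0,2.6],[25,42,0,0,0,2.6],[25,42,0,0,0,2.6]]], "gripper": 1}}

```text
clock: 0.6
eef_pos: [351.8, -286.8, 221.5]
eef_rot: [-3.069, 1.566, 2.296]
wrist_force: [0.2, 0.3, -0.5]
finger_gap: 93.9
```

{"op": "jog_arm", "data": {"moves": [[[25,42,0,0,0,0],[25,42,0,0,0,0],[25,42,0,0,0,0],[25,42,0,0,0,0],[25,42,0,0,0,0]]]}}

```text
clock: 1.1
eef_pos: [477.3, -70.3, 221.3]
eef_rot: [-3.048, 1.566, 2.319]
wrist_force: [-0.5, -0.6, -0.4]
finger_gap: 94.1
```

{"op": "jog_arm", "data": {"moves": [[[26,36,0,0,0,0],[26,36,0,0,0,0],[0,0,-12,0,0,0],[0,0,-12,0,0,0],[0,0,0,0,0,0]]]}}

```text
clock: 1.6
eef_pos: [531.4, 10.0, 194.3]
eef_rot: [-2.819, 1.564, 2.555]
wrist_force: [-0.5, 0.2, 1.1]
finger_gap: 93.9
```

```bash
cat > look.py <<'E'
import sys
from h import *
k=sys.argv[1]; o=[]
for n,c in(("scene",(280,182)),("top",(281,224))):
    b,d=manip.camera(n); np.save(f"{n}_d.npy",d); cv2.imwrite(f"pics/raw_{n}_{k}.png",b)
    u,v=c; o.append(cv2.resize(b[v-50:v+50,u-60:u+60],(400,333),interpolation=2))
    hsv=cv2.cvtColor(b,cv2.COLOR_BGR2HSV); V,U=np.mgrid[0:420,0:560]
    r=(np.hypot(U-c[0],V-c[1])<25)&((hsv[...,0]<6)|(hsv[...,0]>174))&(hsv[...,1]>150)&(hsv[...,2]>70)
    if r.any(): P=pts(n,d)[r]; print(n,"red",r.sum(),np.argwhere(r).mean(0)[::-1].round(1),np.median(P,0).round(1))
cv2.imwrite(f"pics/look_{k}.png",np.hstack(o))
st()
E
python3 look.py 1
```

```text
scene red 33 [279.7 193.5] [576.9  29.8  88.3]
{'clock': 1.7, 'joints': [-0.053, 0.287, 1.606, 0.004, 1.253, 0.857], 'qd': [-0.006, -0.015, -0.015, -0.0, 0.006, 0.002], 'effort': [0.65, -50.182, -33.565, 0.084, -0.144, -0.008], 'eef_pos': [531.881, 9.501, 196.055], 'eef_rot': [-3.051, 1.566, 2.321], 'wrist_force': [0.179, -0.474, 0.294], 'moment': [0.016, -0.053, -0.015], 'finger_gap': 94.455}
```

View pics/look_1.png

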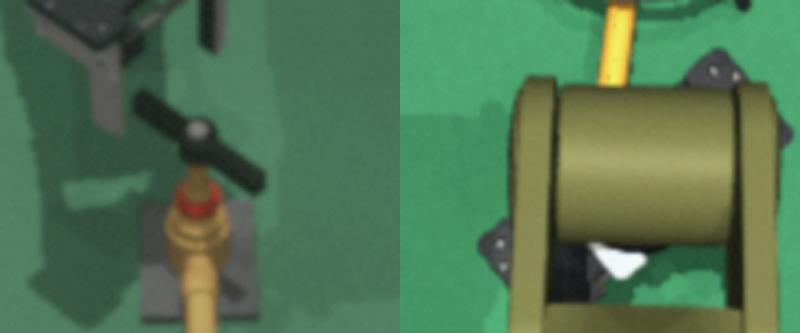

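The crop shows the fingers straddling the near end of the bar (scene view, left of the hub) from above. The arm hides the handle in the top view. Next I descend.

{"op": "jog_arm", "data": {"moves": [[[-3,-7,-6,0,0,0],[0,0,-15,0,0,0],[0,0,-15,0,0,0],[0,0,-10,0,0,0],[0,0,0,0,0,0]]]}}

```text
clock: 2.2
eef_pos: [527.8, -2.8, 150.2]
eef_rot: [2.302, 1.568, 1.386]
wrist_force: [-0.5, 0.1, -0.1]
finger_gap: 93.7
```

```bash
python3 look.py 2
```

```text
scene red 39 [279.  193.3] [574.5  27.7  88.1]
{'clock': 2.3, 'joints': [-0.076, 0.324, 1.668, 0.003, 1.147, 0.839], 'qd': [0.009, -0.008, -0.011, 0.002, 0.005, 0.002], 'effort': [-0.266, -51.018, -31.851, 0.05, -0.138, -0.024], 'eef_pos': [528.464, -2.604, 151.512], 'eef_rot': [1.768, 1.567, 0.852], 'wrist_force': [0.016, 0.785, 0.582], 'moment': [-0.02, 0.0, -0.055], 'finger_gap': 94.361}
```

View pics/look_2.png

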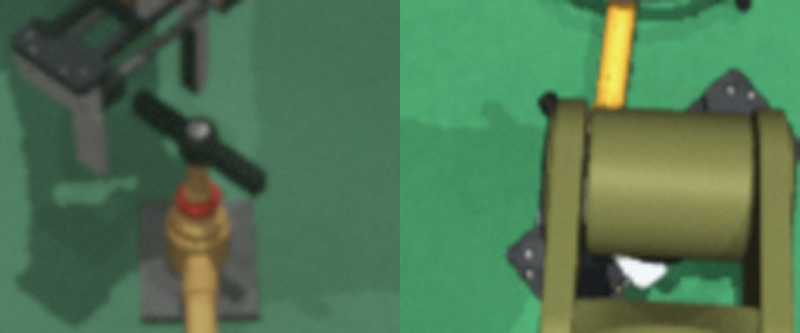

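{"op": "jog_arm", "data": {"moves": [[[0.5,5,-2.5,0,0,0],[0,0,0,0,0,0],[0,0,0,0,0,0],[0,0,0,0,0,0],[0,0,0,0,0,0]]], "gripper": -1, "squeeze": 5}}

```text
clock: 2.8
eef_pos: [529.8, 2.9, 150.9]
eef_rot: [1.353, 1.564, 0.438]
wrist_force: [-0.1, -1.0, 0.8]
finger_gap: 57.4
```

{"op": "jog_arm", "data": {"moves": [[[0,0,0,0,0,0],[0,0,0,0,0,0],[0,0,0,0,0,0],[0,0,0,0,0,0]]]}}

```text
clock: 3.2
eef_pos: [529.9, 2.8, 151.0]
eef_rot: [1.342, 1.564, 0.427]
wrist_force: [0.4, 0.4, 0.0]
finger_gap: 25.4
```

```bash
cat > tq.py <<'E'
from h import *
from scipy.spatial.transform import Rotation as Ro
def rep(dth=1.5,n=5,c=(564.5,30.),r0=45,corr=True):
    L=[manip.read_state() for _ in range(1)]; s=L[0]
    p=np.array(s["eef_pos"]); R=Ro.from_euler("xyz",s["eef_rot"]).as_matrix(); F=np.array(s["wrist_force"]); M=np.array(s["moment"])
    jy=np.degrees(np.arctan2(R[1,2],R[0,2])); d=p[:2]-c; a=np.degrees(np.arctan2(d[1],d[0])); r=np.hypot(*d)
    tF=(d[0]*F[1]-d[1]*F[0])/1e3
    e=np.radians(a); t=np.array([-np.sin(e),np.cos(e)])
    print("clk %.2f bar(jaw) %.1f pos-ang %.1f r %.1f z %.1f | Ftan %.1f Frad %.1f Fz %.1f rxF %.2f Mz %.2f gap %.1f j6 %.2f"%(s["clock"],jy-90,a,r,p[2],F[:2]@t,F[0]*np.cos(e)+F[1]*np.sin(e),F[2],tF,M[2],s["finger_gap"],s["joints"][5]))
    # rows from jaw angle following bar, radius r kept
    a0=np.radians(a)
    for i in range(n):
        b=a0+np.radians(dth)*i; b2=b+np.radians(dth)
        print((r*np.array([np.cos(b2)-np.cos(b),np.sin(b2)-np.sin(b)])).round(2).tolist(),dth)
if __name__=="__main__":
    import sys; rep(*(float(x) if i==0 else int(x) for i,x in enumerate(sys.argv[1:])))
E
python3 tq.py
```

```text
clk 3.20 bar(jaw) -142.5 pos-ang -141.9 r 44.0 z 151.0 | Ftan -0.1 Frad -0.5 Fz 0.0 rxF -0.00 Mz -0.04 gap 25.4 j6 0.85
[0.72, -0.9] 1.5
[0.75, -0.88] 1.5
[0.77, -0.86] 1.5
[0.79, -0.84] 1.5
[0.81, -0.82] 1.5
```

{"op": "jog_arm", "data": {"moves": [[[0,0,0,0,0,0],[0,0,0,0,0,0],[0,0,0,0,0,0]]]}}

```text
clock: 3.5
eef_pos: [529.7, 2.9, 150.9]
eef_rot: [1.405, 1.565, 0.49]
wrist_force: [-0.1, -0.3, 0.3]
finger_gap: 14.2
```

{"op": "jog_arm", "data": {"moves": [[[0,0,0,0,0,0],[0,0,0,0,0,0]]], "squeeze": 25}}

```text
clock: 3.7
eef_pos: [529.4, 3.2, 150.9]
eef_rot: [1.529, 1.565, 0.614]
wrist_force: [-1.6, 0.2, 1.5]
finger_gap: 13.8
```

{"op": "jog_arm", "data": {"moves": [[[0.7,-0.9,0,0,0,1.5],[0.75,-0.9,0,0,0,1.5],[0.8,-0.9,0,0,0,1.5],[0.8,-0.85,0,0,0,1.5],[0.8,-0.8,0,0,0,1.5]]]}}

```text
clock: 4.2
eef_pos: [533.6, -1.3, 150.9]
eef_rot: [1.557, 1.565, 0.784]
wrist_force: [-1.3, 1.1, 0.6]
finger_gap: 13.7
```

```bash
python3 tq.py
```

```text
clk 4.20 bar(jaw) -134.3 pos-ang -134.6 r 44.0 z 150.9 | Ftan -1.7 Frad 0.1 Fz 0.6 rxF -0.07 Mz 0.06 gap 13.7 j6 0.70
[0.83, -0.8] 1.5
[0.85, -0.78] 1.5
[0.87, -0.75] 1.5
[0.89, -0.73] 1.5
[0.91, -0.71] 1.5
```

{"op": "jog_arm", "data": {"moves": [[[0.85,-0.8,0,0,0,1.5],[0.85,-0.8,0,0,0,1.5],[0.9,-0.75,0,0,0,1.5],[0.9,-0.75,0,0,0,1.5],[0.9,-0.7,0,0,0,1.5]]]}}

```text
clock: 4.7
eef_pos: [538.4, -5.4, 150.9]
eef_rot: [1.645, 1.564, 1.016]
wrist_force: [-0.4, 2.7, 1.2]
finger_gap: 13.5
```

{"op": "jog_arm", "data": {"moves": [[[0.95,-0.7,0,0,0,1.5],[0.95,-0.65,0,0,0,1.5],[0.95,-0.65,0,0,0,1.5],[1,-0.6,0,0,0,1.5],[1,-0.6,0,0,0,1.5]]]}}

```text
clock: 5.2
eef_pos: [543.7, -8.7, 150.9]
eef_rot: [1.707, 1.564, 1.222]
wrist_force: [-1.3, 2.5, 0.9]
finger_gap: 13.8
```

```bash
python3 tq.py 1.5 10; python3 look.py 3
```

```text
clk 5.20 bar(jaw) -117.8 pos-ang -118.2 r 43.9 z 150.9 | Ftan -2.3 Frad -1.6 Fz 0.9 rxF -0.10 Mz 0.11 gap 13.8 j6 0.40
[1.02, -0.53] 1.5
[1.03, -0.5] 1.5
[1.05, -0.48] 1.5
[1.06, -0.45] 1.5
[1.07, -0.42] 1.5
[1.08, -0.39] 1.5
[1.09, -0.36] 1.5
[1.1, -0.34] 1.5
[1.11, -0.31] 1.5
[1.12, -0.28] 1.5
scene red 34 [279.  194.1] [575.9  28.3  87.8]
{'clock': 5.3, 'joints': [-0.087, 0.357, 1.625, 0.008, 1.158, 0.396], 'qd': [0.002, -0.003, 0.005, -0.001, -0.003, 0.041], 'effort': [-1.379, -53.394, -33.236, -0.403, -0.365, -0.471], 'eef_pos': [543.744, -8.672, 150.839], 'eef_rot': [1.707, 1.564, 1.221], 'wrist_force': [-1.226, 2.506, 0.423], 'moment': [0.434, 0.196, 0.074], 'finger_gap': 13.75}
```

{"op": "jog_arm", "data": {"moves": [[[1,-0.55,0,0,0,1.5],[1.05,-0.5,0,0,0,1.5],[1.05,-0.5,0,0,0,1.5],[1.05,-0.45,0,0,0,1.5],[1.05,-0.4,0,0,0,1.5]]]}}

```text
clock: 5.8
eef_pos: [549.3, -11.1, 150.8]
eef_rot: [1.712, 1.563, 1.368]
wrist_force: [-1.1, 2.9, 1.4]
finger_gap: 13.6
```

{"op": "jog_arm", "data": {"moves": [[[1.1,-0.4,0,0,0,1.5],[1.1,-0.35,0,0,0,1.5],[1.1,-0.35,0,0,0,1.5],[1.1,-0.3,0,0,0,1.5],[1.1,-0.3,0,0,0,1.5]]]}}

```text
clock: 6.3
eef_pos: [555.3, -12.7, 150.8]
eef_rot: [1.729, 1.563, 1.527]
wrist_force: [-0.5, 2.6, 1.4]
finger_gap: 13.8
```

```bash
python3 tq.py 1.5 10; python3 look.py 4|head -1
```

```text
clk 6.30 bar(jaw) -101.6 pos-ang -102.1 r 43.7 z 150.8 | Ftan -1.0 Frad -2.4 Fz 1.4 rxF -0.04 Mz 0.07 gap 13.8 j6 0.11
[1.12, -0.23] 1.5
[1.13, -0.2] 1.5
[1.13, -0.17] 1.5
[1.14, -0.14] 1.5
[1.14, -0.11] 1.5
[1.14, -0.08] 1.5
[1.14, -0.05] 1.5
[1.14, -0.02] 1.5
[1.14, 0.01] 1.5
[1.14, 0.04] 1.5
scene red 35 [279.4 194. ] [576.9  29.8  88.3]
```

{"op": "jog_arm", "data": {"moves": [[[1.1,-0.25,0,0,0,1.5],[1.15,-0.2,0,0,0,1.5],[1.15,-0.2,0,0,0,1.5],[1.15,-0.15,0,0,0,1.5],[1.15,-0.1,0,0,0,1.5]]]}}

```text
clock: 6.9
eef_pos: [561.4, -13.5, 150.8]
eef_rot: [1.737, 1.563, 1.675]
wrist_force: [-2.0, 3.3, 1.0]
finger_gap: 14.0
```

{"op": "jog_arm", "data": {"moves": [[[1.15,-0.1,0,0,0,1.5],[1.15,-0.05,0,0,0,1.5],[1.15,-0.05,0,0,0,1.5],[1.15,0,0,0,0,1.5],[1.15,0.05,0,0,0,1.5]]]}}

```text
clock: 7.4
eef_pos: [567.5, -13.5, 150.8]
eef_rot: [1.768, 1.562, 1.849]
wrist_force: [-1.8, 4.8, 1.3]
finger_gap: 13.9
```

```bash
python3 tq.py 1.5 10; python3 look.py 5|head -1
```

```text
clk 7.40 bar(jaw) -85.3 pos-ang -86.0 r 43.6 z 150.8 | Ftan -1.4 Frad -4.9 Fz 1.3 rxF -0.06 Mz 0.07 gap 13.9 j6 -0.18
[1.14, 0.09] 1.5
[1.13, 0.12] 1.5
[1.13, 0.15] 1.5
[1.13, 0.18] 1.5
[1.12, 0.21] 1.5
[1.11, 0.24] 1.5
[1.11, 0.27] 1.5
[1.1, 0.3] 1.5
[1.09, 0.33] 1.5
[1.08, 0.36] 1.5
scene red 34 [279.8 193.9] [576.4  30.5  87.8]
```

{"op": "jog_arm", "data": {"moves": [[[1.15,0.15,0,0,0,1.5],[1.15,0.2,0,0,0,1.5],[1.15,0.2,0,0,0,1.5],[1.15,0.25,0,0,0,1.5],[1.1,0.25,0,0,0,1.5]]]}}

```text
clock: 8.0
eef_pos: [573.1, -12.6, 150.7]
eef_rot: [1.943, 1.561, 2.164]
wrist_force: [-4.8, 4.0, 2.7]
finger_gap: 14.2
```

{"op": "jog_arm", "data": {"moves": [[[1.1,0.3,0,0,0,1.5],[1.1,0.3,0,0,0,1.5],[1.1,0.35,0,0,0,1.5],[1.1,0.35,0,0,0,1.5],[1.1,0.4,0,0,0,1.5]]]}}

```text
clock: 8.5
eef_pos: [579.1, -10.7, 150.7]
eef_rot: [1.919, 1.561, 2.281]
wrist_force: [-2.4, 3.8, 0.3]
finger_gap: 13.9
```

```bash
python3 tq.py 1.5 10; python3 look.py 6|head -1
```

```text
clk 8.50 bar(jaw) -69.2 pos-ang -70.3 r 43.3 z 150.7 | Ftan -0.9 Frad -4.4 Fz 0.3 rxF -0.04 Mz -0.17 gap 13.9 j6 -0.45
[1.06, 0.4] 1.5
[1.05, 0.42] 1.5
[1.04, 0.45] 1.5
[1.03, 0.48] 1.5
[1.01, 0.5] 1.5
[1.0, 0.53] 1.5
[0.99, 0.56] 1.5
[0.97, 0.58] 1.5
[0.96, 0.61] 1.5
[0.94, 0.63] 1.5
scene red 32 [280.7 193. ] [576.1  34.1  91. ]
```

```bash
python3 - <<'E'
import cv2,numpy as np
cv2.imwrite("pics/cmp.png",np.hstack([cv2.resize(cv2.imread(f"pics/raw_scene_{k}.png")[150:220,240:320],(390,341),interpolation=2) for k in(2,6)]))
E
```

```text
(no output)
```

View pics/cmp.png

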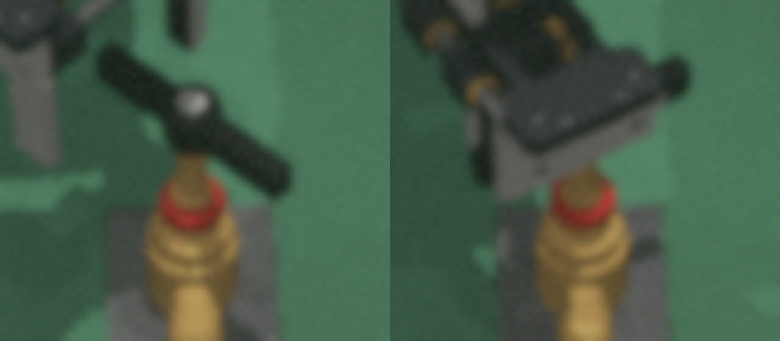

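The collar (red ring at about (193,203) on the left and (193,200) on the right) has just begun to rise, and resistance is about 0.2 N m. So the stem bit and let go at a bar angle of about −76°. I expect the stop near +10°.

{"op": "jog_arm", "data": {"moves": [[[1.05,0.4,0,0,0,1.5],[1.05,0.45,0,0,0,1.5],[1.05,0.45,0,0,0,1.5],[1.0,0.5,0,0,0,1.5],[1.0,0.5,0,0,0,1.5]]]}}

```text
clock: 9.1
eef_pos: [584.6, -8.2, 150.8]
eef_rot: [1.908, 1.561, 2.411]
wrist_force: [-1.7, 3.9, 1.5]
finger_gap: 13.8
```

```bash
python3 tq.py 1.5 0
```

```text
clk 9.10 bar(jaw) -61.2 pos-ang -62.3 r 43.2 z 150.8 | Ftan 0.4 Frad -4.3 Fz 1.5 rxF 0.02 Mz -0.19 gap 13.8 j6 -0.58
```

{"op": "jog_arm", "data": {"moves": [[[1.0,0.55,0,0,0,1.5],[1.0,0.6,0,0,0,1.5],[1.0,0.6,0,0,0,1.5],[0.95,0.6,0,0,0,1.5],[0.95,0.65,0,0,0,1.5]]]}}

```text
clock: 9.6
eef_pos: [589.8, -4.9, 150.7]
eef_rot: [1.92, 1.561, 2.565]
wrist_force: [-2.6, 5.3, 1.6]
finger_gap: 13.9
```

```bash
python3 tq.py 1.5 15; python3 look.py 7|head -1
```

```text
clk 9.60 bar(jaw) -53.0 pos-ang -54.0 r 43.1 z 150.7 | Ftan 1.0 Frad -5.7 Fz 1.6 rxF 0.04 Mz -0.22 gap 13.9 j6 -0.72
[0.9, 0.67] 1.5
[0.89, 0.7] 1.5
[0.87, 0.72] 1.5
[0.85, 0.74] 1.5
[0.83, 0.77] 1.5
[0.81, 0.79] 1.5
[0.79, 0.81] 1.5
[0.77, 0.83] 1.5
[0.74, 0.85] 1.5
[0.72, 0.87] 1.5
[0.7, 0.89] 1.5
[0.67, 0.9] 1.5
[0.65, 0.92] 1.5
[0.63, 0.94] 1.5
[0.6, 0.95] 1.5
scene red 26 [279.9 192.7] [578.8  30.   95.1]
```

{"op": "jog_arm", "data": {"moves": [[[0.9,0.7,0,0,0,1.5],[0.85,0.75,0,0,0,1.5],[0.85,0.75,0,0,0,1.5],[0.85,0.75,0,0,0,1.5],[0.8,0.8,0,0,0,1.5]]]}}

```text
clock: 10.2
eef_pos: [594.4, -0.9, 150.7]
eef_rot: [1.916, 1.561, 2.701]
wrist_force: [-1.1, 4.7, 1.3]
finger_gap: 13.6
```

{"op": "jog_arm", "data": {"moves": [[[0.8,0.8,0,0,0,1.5],[0.75,0.85,0,0,0,1.5],[0.75,0.85,0,0,0,1.5],[0.7,0.85,0,0,0,1.5],[0.7,0.9,0,0,0,1.5]]]}}

```text
clock: 10.7
eef_pos: [598.5, 3.8, 150.8]
eef_rot: [1.911, 1.561, 2.839]
wrist_force: [-2.3, 4.7, 2.4]
finger_gap: 13.3
```

```bash
python3 tq.py 1.5 15; python3 look.py 8|head -1
```

```text
clk 10.70 bar(jaw) -36.8 pos-ang -37.6 r 42.9 z 150.8 | Ftan 2.3 Frad -4.7 Fz 2.4 rxF 0.10 Mz -0.26 gap 13.3 j6 -0.99
[0.67, 0.9] 1.5
[0.65, 0.92] 1.5
[0.63, 0.93] 1.5
[0.6, 0.95] 1.5
[0.58, 0.96] 1.5
[0.55, 0.98] 1.5
[0.53, 0.99] 1.5
[0.5, 1.01] 1.5
[0.47, 1.02] 1.5
[0.45, 1.03] 1.5
[0.42, 1.04] 1.5
[0.39, 1.05] 1.5
[0.36, 1.06] 1.5
[0.34, 1.07] 1.5
[0.31, 1.08] 1.5
scene red 28 [282.5 189.8] [574.2  38.3  98.9]
```

{"op": "jog_arm", "data": {"moves": [[[0.65,0.9,0,0,0,1.5],[0.65,0.95,0,0,0,1.5],[0.6,0.95,0,0,0,1.5],[0.6,0.95,0,0,0,1.5],[0.55,0.95,0,0,0,1.5]]]}}

```text
clock: 11.3
eef_pos: [601.7, 8.9, 150.7]
eef_rot: [1.9, 1.561, 2.968]
wrist_force: [-2.5, 4.1, 2.2]
finger_gap: 14.0
```

{"op": "jog_arm", "data": {"moves": [[[0.55,1,0,0,0,1.5],[0.5,1,0,0,0,1.5],[0.5,1,0,0,0,1.5],[0.45,1,0,0,0,1.5],[0.45,1.05,0,0,0,1.5]]]}}

```text
clock: 11.8
eef_pos: [604.4, 14.5, 150.7]
eef_rot: [1.884, 1.561, 3.096]
wrist_force: [-2.1, 4.5, 1.8]
finger_gap: 14.0
```

```bash
python3 tq.py 1 20; python3 look.py 9|head -1
```

```text
clk 11.80 bar(jaw) -20.6 pos-ang -21.3 r 42.8 z 150.7 | Ftan 3.4 Frad -3.5 Fz 1.8 rxF 0.15 Mz -0.30 gap 14.0 j6 -1.25
[0.26, 0.7] 1.0
[0.25, 0.7] 1.0
[0.24, 0.71] 1.0
[0.23, 0.71] 1.0
[0.22, 0.71] 1.0
[0.2, 0.72] 1.0
[0.19, 0.72] 1.0
[0.18, 0.72] 1.0
[0.16, 0.73] 1.0
[0.15, 0.73] 1.0
[0.14, 0.73] 1.0
[0.13, 0.74] 1.0
[0.11, 0.74] 1.0
[0.1, 0.74] 1.0
[0.09, 0.74] 1.0
[0.07, 0.74] 1.0
[0.06, 0.74] 1.0
[0.05, 0.74] 1.0
[0.04, 0.75] 1.0
[0.02, 0.75] 1.0
{'clock': 11.9, 'joints': [-0.037, 0.491, 1.432, 0.0, 1.228, -1.248], 'qd': [-0.001, -0.002, 0.003, 0.0, -0.001, 0.027], 'effort': [-2.321, -61.385, -34.248, -1.225, -0.579, -0.611], 'eef_pos': [604.36, 14.512, 150.707], 'eef_rot': [1.892, 1.561, 3.103], 'wrist_force': [-3.114, 5.02, 1.546], 'moment': [0.964, 0.342, -0.27], 'finger_gap': 14.168}
```

{"op": "jog_arm", "data": {"moves": [[[0.4,1.05,0,0,0,1.5],[0.35,1.05,0,0,0,1.5],[0.35,1.05,0,0,0,1.5],[0.3,1.05,0,0,0,1.5],[0.3,1.1,0,0,0,1.5]]]}}

```text
clock: 12.4
eef_pos: [606.1, 20.4, 150.7]
eef_rot: [1.853, 1.56, -3.076]
wrist_force: [-3.5, 4.3, 2.2]
finger_gap: 13.6
```

```bash
python3 tq.py 1 0
```

```text
clk 12.40 bar(jaw) -12.4 pos-ang -13.0 r 42.7 z 150.7 | Ftan 3.4 Frad -4.4 Fz 2.2 rxF 0.14 Mz -0.26 gap 13.6 j6 -1.38
```

{"op": "jog_arm", "data": {"moves": [[[0.2,0.75,0,0,0,1],[0.15,0.75,0,0,0,1],[0.15,0.75,0,0,0,1]]]}}

```text
clock: 12.7
eef_pos: [606.6, 23.0, 150.7]
eef_rot: [1.849, 1.56, -3.02]
wrist_force: [-2.6, 3.9, 1.3]
finger_gap: 14.0
```

```bash
python3 tq.py 1 5;python3 look.py 10|head -1
```

```text
clk 12.70 bar(jaw) -9.0 pos-ang -9.5 r 42.7 z 150.7 | Ftan 3.4 Frad -3.2 Fz 1.3 rxF 0.14 Mz -0.29 gap 14.0 j6 -1.43
[0.12, 0.74] 1.0
[0.1, 0.74] 1.0
[0.09, 0.74] 1.0
[0.08, 0.74] 1.0
[0.06, 0.74] 1.0
{'clock': 12.8, 'joints': [-0.022, 0.497, 1.424, -0.002, 1.232, -1.435], 'qd': [0.0, -0.001, -0.0, 0.002, 0.0, 0.023], 'effort': [-2.255, -61.739, -34.317, -1.22, -0.622, -0.528], 'eef_pos': [606.616, 22.991, 150.709], 'eef_rot': [1.85, 1.56, -3.02], 'wrist_force': [-3.717, 3.756, 2.332], 'moment': [0.968, 0.371, -0.336], 'finger_gap': 13.249}
```

{"op": "jog_arm", "data": {"moves": [[[0.1,0.75,0,0,0,1],[0.1,0.75,0,0,0,1],[0.1,0.75,0,0,0,1]]]}}

```text
clock: 13.1
eef_pos: [607.0, 25.4, 150.7]
eef_rot: [1.845, 1.56, -2.967]
wrist_force: [-2.0, 4.4, 2.5]
finger_gap: 13.8
```

```bash
python3 tq.py 1 0
```

```text
clk 13.10 bar(jaw) -5.7 pos-ang -6.2 r 42.7 z 150.7 | Ftan 4.1 Frad -2.5 Fz 2.5 rxF 0.18 Mz -0.32 gap 13.8 j6 -1.49
```

{"op": "jog_arm", "data": {"moves": [[[0.05,0.75,0,0,0,1],[0.05,0.75,0,0,0,1]]]}}

```text
clock: 13.3
eef_pos: [607.1, 27.1, 150.7]
eef_rot: [1.835, 1.56, -2.938]
wrist_force: [-3.0, 3.7, 1.7]
finger_gap: 14.0
```

```bash
python3 tq.py 1 0
```

```text
clk 13.30 bar(jaw) -3.5 pos-ang -3.9 r 42.7 z 150.7 | Ftan 3.5 Frad -3.3 Fz 1.7 rxF 0.15 Mz -0.34 gap 14.0 j6 -1.52
```

{"op": "jog_arm", "data": {"moves": [[[0.05,0.75,0,0,0,1],[0,0.75,0,0,0,1]]]}}

```text
clock: 13.5
eef_pos: [607.2, 28.8, 150.8]
eef_rot: [1.831, 1.56, -2.903]
wrist_force: [-2.7, 5.1, 1.9]
finger_gap: 14.1
```

```bash
python3 tq.py 1 0
```

```text
clk 13.50 bar(jaw) -1.2 pos-ang -1.6 r 42.7 z 150.8 | Ftan 5.0 Frad -2.9 Fz 1.9 rxF 0.21 Mz -0.33 gap 14.1 j6 -1.56
```

{"op": "jog_arm", "data": {"moves": [[[0,0.75,0,0,0,1]]]}}

```text
clock: 13.6
eef_pos: [607.2, 29.6, 150.7]
eef_rot: [1.824, 1.56, -2.89]
wrist_force: [-1.8, 4.4, 2.1]
finger_gap: 13.7
```

```bash
python3 tq.py 1 0
```

```text
clk 13.60 bar(jaw) -0.1 pos-ang -0.5 r 42.7 z 150.7 | Ftan 4.3 Frad -1.8 Fz 2.1 rxF 0.19 Mz -0.40 gap 13.7 j6 -1.58
```

{"op": "jog_arm", "data": {"moves": [[[0,0.75,0,0,0,1]]]}}

```text
clock: 13.7
eef_pos: [607.2, 30.5, 150.7]
eef_rot: [1.82, 1.56, -2.875]
wrist_force: [-2.2, 3.7, 1.9]
finger_gap: 13.9
```

```bash
python3 tq.py 1 0
```

```text
clk 13.70 bar(jaw) 1.0 pos-ang 0.6 r 42.7 z 150.7 | Ftan 3.7 Frad -2.2 Fz 1.9 rxF 0.16 Mz -0.36 gap 13.9 j6 -1.60
```

{"op": "jog_arm", "data": {"moves": [[[0,0.75,0,0,0,1]]]}}

```text
clock: 13.8
eef_pos: [607.2, 31.4, 150.7]
eef_rot: [1.808, 1.56, -2.867]
wrist_force: [-2.1, 4.3, 1.2]
finger_gap: 13.9
```

```bash
python3 tq.py 1 0
```

```text
clk 13.80 bar(jaw) 2.1 pos-ang 1.8 r 42.7 z 150.7 | Ftan 4.4 Frad -2.0 Fz 1.2 rxF 0.19 Mz -0.34 gap 13.9 j6 -1.61
```

{"op": "jog_arm", "data": {"moves": [[[-0.05,0.75,0,0,0,1]]]}}

```text
clock: 13.9
eef_pos: [607.1, 32.2, 150.7]
eef_rot: [1.811, 1.56, -2.845]
wrist_force: [-2.8, 5.0, 1.9]
finger_gap: 13.8
```

```bash
python3 tq.py 1 0
```

```text
clk 13.90 bar(jaw) 3.3 pos-ang 2.9 r 42.7 z 150.7 | Ftan 5.1 Frad -2.5 Fz 1.9 rxF 0.22 Mz -0.33 gap 13.8 j6 -1.63
```

{"op": "jog_arm", "data": {"moves": [[[-0.05,0.75,0,0,0,1]]]}}

```text
clock: 14.0
eef_pos: [607.1, 33.0, 150.7]
eef_rot: [1.802, 1.56, -2.834]
wrist_force: [-2.5, 4.3, 0.6]
finger_gap: 13.9
```

```bash
python3 tq.py 1 0
```

```text
clk 14.00 bar(jaw) 4.4 pos-ang 4.1 r 42.7 z 150.7 | Ftan 4.5 Frad -2.2 Fz 0.6 rxF 0.19 Mz -0.33 gap 13.9 j6 -1.65
```

{"op": "jog_arm", "data": {"moves": [[[-0.05,0.75,0,0,0,1]]]}}

```text
clock: 14.1
eef_pos: [607.0, 33.9, 150.7]
eef_rot: [1.805, 1.56, -2.812]
wrist_force: [-3.8, 3.5, 2.6]
finger_gap: 13.7
```

```bash
python3 tq.py 1 0
```

```text
clk 14.10 bar(jaw) 5.5 pos-ang 5.2 r 42.7 z 150.7 | Ftan 3.8 Frad -3.5 Fz 2.6 rxF 0.16 Mz -0.37 gap 13.7 j6 -1.67
```

{"op": "jog_arm", "data": {"moves": [[[-0.05,0.75,0,0,0,1]]]}}

```text
clock: 14.2
eef_pos: [607.0, 34.5, 150.7]
eef_rot: [1.826, 1.56, -2.771]
wrist_force: [-2.8, 1.5, 1.8]
finger_gap: 13.9
```

```bash
python3 tq.py 1 0
```

```text
clk 14.20 bar(jaw) 6.6 pos-ang 6.1 r 42.7 z 150.7 | Ftan 1.8 Frad -2.6 Fz 1.8 rxF 0.08 Mz -0.48 gap 13.9 j6 -1.69
```

{"op": "jog_arm", "data": {"moves": [[[-0.05,0.4,0,0,0,0.5]]]}}

```text
clock: 14.3
eef_pos: [606.9, 34.8, 150.7]
eef_rot: [1.857, 1.56, -2.73]
wrist_force: [-2.8, 1.7, 1.4]
finger_gap: 14.0
```

```bash
python3 tq.py 1 0
```

```text
clk 14.30 bar(jaw) 7.2 pos-ang 6.4 r 42.7 z 150.7 | Ftan 2.0 Frad -2.6 Fz 1.4 rxF 0.09 Mz -0.54 gap 14.0 j6 -1.70
```

{"op": "jog_arm", "data": {"moves": [[[-0.05,0.4,0,0,0,0.5]]]}}

```text
clock: 14.4
eef_pos: [606.9, 34.9, 150.8]
eef_rot: [1.9, 1.56, -2.678]
wrist_force: [-2.0, 0.7, 1.7]
finger_gap: 13.9
```

```bash
python3 tq.py 1 0
```

```text
clk 14.40 bar(jaw) 7.7 pos-ang 6.6 r 42.7 z 150.8 | Ftan 1.0 Frad -1.9 Fz 1.7 rxF 0.04 Mz -0.52 gap 13.9 j6 -1.70
```

The torque has gone from about 0.15 to 0.48 N m while the handle has nearly stopped advancing, so this is the open stop. I'll ease off half a degree, open and lift clear.

{"op": "jog_arm", "data": {"moves": [[[0,-0.5,0,0,0,-0.7],[0,0,0,0,0,0]]]}}

```text
clock: 14.6
eef_pos: [607.0, 34.4, 150.8]
eef_rot: [1.895, 1.56, -2.696]
wrist_force: [-2.5, 3.2, 1.7]
finger_gap: 13.9
```

{"op": "jog_arm", "data": {"moves": [[[0,0,0,0,0,0],[0,0,0,0,0,0],[0,0,0,0,0,0],[0,0,0,0,0,0],[0,0,0,0,0,0]]], "gripper": 1}}

```text
clock: 15.1
eef_pos: [607.6, 33.3, 150.6]
eef_rot: [2.123, 1.56, -2.467]
wrist_force: [0.8, -0.3, -0.5]
finger_gap: 50.3
```

{"op": "jog_arm", "data": {"moves": [[[0,0,0,0,0,0],[0,0,0,0,0,0],[0,0,5,0,0,0],[0,0,20,0,0,0],[0,0,30,0,0,0]]]}}

```text
clock: 15.6
eef_pos: [606.0, 33.2, 203.6]
eef_rot: [1.866, 1.554, -2.724]
wrist_force: [0.7, -0.3, 0.4]
finger_gap: 90.2
```

{"op": "jog_arm", "data": {"moves": [[[0,0,30,0,0,0],[-30,-20,10,0,0,0],[-40,-20,0,0,0,0],[-40,-20,0,0,0,0],[-40,-20,0,0,0,0]]]}}

```text
clock: 16.1
eef_pos: [454.6, -47.0, 250.1]
eef_rot: [2.24, 1.56, -2.346]
wrist_force: [0.3, 0.0, 1.3]
finger_gap: 94.0
```

```bash
python3 look.py 11
```

```text
scene red 26 [276.2 188.1] [573.9  21.4 108.1]
top red 18 [280.2 228.1] [555.5  36.2 111. ]
{'clock': 16.2, 'joints': [-0.181, 0.07, 1.732, -0.009, 1.346, -1.873], 'qd': [0.045, 0.083, -0.115, 0.012, -0.005, 0.053], 'effort': [-1.52, -42.665, -31.751, -0.211, 0.121, -0.825], 'eef_pos': [453.048, -47.819, 250.482], 'eef_rot': [2.24, 1.56, -2.349], 'wrist_force': [0.706, 0.244, 0.578], 'moment': [0.143, -0.147, 0.007], 'finger_gap': 93.883}
```

View pics/look_11.png

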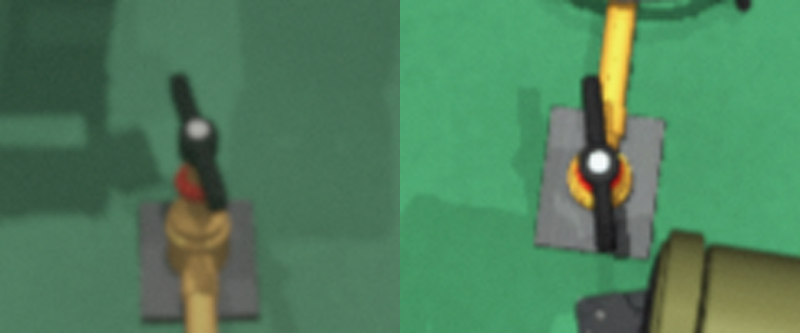

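The crop shows the handle left at about +6° and free of the gripper. The red collar (about (188,183) in the left crop) now reads 108 mm against 88 mm before, a rise of 20 mm. Next I check the bystanders, let the arm settle and hand in.

{"op": "jog_arm", "data": {"moves": [[[0,0,0,0,0,0],[0,0,0,0,0,0],[0,0,0,0,0,0]]]}}

```text
clock: 16.5
eef_pos: [454.2, -47.7, 251.9]
eef_rot: [2.456, 1.561, -2.133]
wrist_force: [-0.9, 0.1, -0.7]
finger_gap: 94.0
```

```bash
python3 - <<'E'
from h import *
b,d=manip.camera("top"); a=cv2.imread("pics/top0.png"); P=pts("top",d)
for n,(u,v) in dict(tumbler=(191,229),bowl=(190,171),lota=(390,235)).items():
    A,B=[cv2.cvtColor(i[v-24:v+24,u-24:u+24],cv2.COLOR_BGR2GRAY).astype(np.float32) for i in(a,b)]
    print(n,np.round(cv2.phaseCorrelate(A,B),2))
Q=P[(d>0)&(np.abs(P[...,2]-158)<8)&(np.hypot(P[...,0]-565,P[...,1]-30)<70)]
e=np.linalg.eigh(np.cov(Q[:,:2].T))[1][:,1]; print("bar yaw",np.degrees(np.arctan2(e[1],e[0])))
st(); print(manip.sign_off())
E
```

```text
Traceback (most recent call last):
ValueError: setting an array element with a sequence. The requested array has an inhomogeneous shape after 1 dimensions. The detected shape was (2,) + inhomogeneous part.
```

```bash
python3 - <<'E'
from h import *
b,d=manip.camera("top"); a=cv2.imread("pics/top0.png"); P=pts("top",d)
for n,(u,v) in dict(tumbler=(191,229),bowl=(190,171),lota=(390,235)).items():
    A,B=[cv2.cvtColor(i[v-24:v+24,u-24:u+24],cv2.COLOR_BGR2GRAY).astype(np.float32) for i in(a,b)]
    print(n,cv2.phaseCorrelate(A,B))
Q=P[(d>0)&(np.abs(P[...,2]-158)<8)&(np.hypot(P[...,0]-565,P[...,1]-30)<70)]
e=np.linalg.eigh(np.cov(Q[:,:2].T))[1][:,1]; print("bar yaw",np.degrees(np.arctan2(e[1],e[0])))
st(); print(manip.sign_off())
E
```

```text
tumbler ((0.020286466988256535, 0.021886723852986734), 0.9689269790218936)
bowl ((0.0036109369202890207, 0.024302963963290125), 0.9578698072582483)
lota ((0.15015958891180148, -0.2088562553697031), 0.7696694272259871)
bar yaw -175.9921881236363
{'clock': 16.6, 'joints': [-0.18, 0.07, 1.729, -0.009, 1.347, -1.873], 'qd': [-0.002, 0.0, 0.005, -0.0, -0.002, -0.002], 'effort': [-0.077, -40.034, -35.635, -0.06, 0.086, 0.011], 'eef_pos': [454.034, -47.651, 251.61], 'eef_rot': [2.404, 1.561, -2.185], 'wrist_force': [0.69, 0.198, -1.199], 'moment': [0.068, -0.133, 0.048], 'finger_gap': 93.898}
the job is handed in; nothing more can be done
None
```

The valve is open at its stop, the handle is released, and the job was handed in at 16.6 s; no verdict came back.

- **Turning:** I gripped the near end of the T-handle and swung it anticlockwise. It went through roughly 60–65° of slack before the stem bit and let go. From there it turned freely at about 0.15 N m.
- **Stop:** Resistance rose to about 0.48 N m while the handle hardly advanced, so I eased off, opened the gripper and moved the arm clear. That is well under the 1.1 N m the column may take. Forces were read only at the end of each move, so I saw no peak at the break-loose itself; I inferred it from the torque and the collar starting to rise.
- **Collar:** It now reads about 108 mm against 88 mm before, a rise of 20 mm as expected. The readings run about 4 mm high both times, because the camera sees the top of the ring.
- **Handle:** It stayed at about 4–6° after release.
- **Cookware:** The tumbler and bowl showed no shift. The jar showed 0.2 pixel with a weaker image match (0.77). I put that down to the changed shadow, since the gripper went no lower than about 200 mm on its way past it.

One script failed on a print error just before hand-in. I fixed it and reran it, and it did not move the arm.

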